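# Latch the lid of the leak-test chamber

## Task

One of the two test chambers on the bench has a brass regulator inside. Push that chamber's clear lid down against its rubber seal until the spring latch catches and the lid stays shut by itself, then let go; leave the empty chamber's lid open.

Things in the scene. Friction and masses are not known exactly. Their poses are not given: they have to be found in the camera images.
- loaded_pad (a point): centre of the black 32 mm pad on the lid of the chamber to shut. Axes turn with the lid: z out of its top, y along the hinge, x from its free edge to the hinge. Hinge line: 135 mm along +x, 8 mm along -z, 91 mm above the box's underside. Free edge: 45 mm along -x. Latched: pad 8 mm above the hinge, 135 mm level from it; hard stop 4 mm lower. Fingers pushing straight down there slide along the lid
- loaded_lid (a joint): opening angle (rad) of the lid to shut: 0 level and latched, -0.03 at the hard stop, 0.4 to 0.65 at the start. A spring lifts the lid to 0.25 or more unless latched. Seal and bolt resist over the last 15 mm of the pad's way, 8 to 16 N there. The sprung bolt, sloped on top, in a dark block 44 mm wide, its top 115 mm over the box's underside, 23 to 52 mm in front of the box, snaps over the edge
- empty_lid (a joint): opening angle (rad) of the other, empty chamber's lid, same meaning; starts at 0.4 to 0.65, to stay open. Chambers alike, fixed: aluminium box 180 mm long (roughly away from the robot), 150 wide, 85 high, its underside 0 to 30 mm above the bench on a block; clear lid 180 x 150 x 8 mm in an aluminium frame, hinged along the far edge, half open, free edge raised towards the robot
- regulator_mid (a point): centre (half-way up) of the brass gas regulator, a round dished body 88 mm across and 62 mm high with a pipe 120 mm long through it, lying loose on the floor of the chamber to be shut. Other regulators, on the bench and on the green bar beyond, are bystanders

How it is judged:
By the outcome, as a careful person would: the job done as asked, in the order asked, and still so for the second after the job is handed in, with the robot touching nothing.
It also fails if it takes over 32 s, if anything falls off the work surface, if the arm or the gripper's body presses on something with over 40 N, if the wrist force passes 120 N, or if a joint passes its speed limit or range.

## Robot

A 6-joint arm with a two-finger parallel gripper is mounted at the origin on the work surface. World frame = base frame: x ahead of the robot, y to its left, z up, the work surface at z = 0. Lengths are in m, angles in rad, forces in N, time in s.
With the tool pointing down it reaches from about 0.3 to 0.75 m from the base axis. Payload 8.5 kg.
Tool frame: the origin (TCP) lies at the very end of the fingers, on their centre line; the grasp point (between the pads) lies 19 mm behind it (bot.grasp_offset is the distance from the TCP to the grasp point, in m); z points along the fingers, x is the direction in which the jaws open and shut, and the axes are right-handed (so a half turn about z gives the same grasp; the last joint's range is limited). The gripper opens to 88 mm and grips with 3 to 60 N. Pads are 18 mm wide; open, the fingers measure 123 mm over their backs; the gripper's body (75 mm by 187 mm) begins 45 mm behind the grasp point.
Start: joints at [-1.344, 0.381, 1.297, -0, 1.464, -0.215], TCP at [0.235, -0.497, 0.239] pointing down, gripper open.
Joint ranges: [-3.11, 3.11], [-0.89, 2.33], [0.22, 2.48], [-1.42, 4.56], [0.17, 2.85], [-2.88, 2.88]. Speed limits (rad/s): [2.39, 2.39, 3.14, 3.14, 3.14, 3.14].

## Interface

Orientations are given as a unit quaternion [w, x, y, z].
In Python, from bench import bot, cams, models gives the robot as it stands. The module is installed in compiled form; this text tells all that it offers.
- The arm moves only by the tool jog_arm, never from a script. Its argument "series" is a list of rows, each a list of 2 entries, a list of its own where there are three numbers: the shift along the tool's x, y, z normalised to -1 to 1, where 1 is 0.025 m, then the turn, a rotation vector about the tool's x, y, z normalised to -1 to 1, where 1 is 2 rad. In form: [[[x, y, z], [rx, ry, rz]], ...]. A call has 1 to 20 rows; each row shifts and turns the pose as measured when the row begins, along the tool's axes as they then stand; what a row does not reach is not made up. A row lasts 1/10 s, in which the tool goes at most 50 mm and 8.59 degrees, less where a joint would pass 70% of its speed; a pose out of reach is approached as far as the arm can. A call with a number of a shift or a turn outside -1 to 1 is refused whole. A call with a gripper value outside its range is refused whole. "claw" is the opening, from -1 (shut) to 1 (fully open), set as the call begins (left out, the last holds). The fingers move at their own pace and stop on an object; "force" is the grip in N (left out, the last holds). Time passes only in rows, so rows that do not move let the fingers close. It gives the time, the measured TCP pose, the force and the opening at its end, in the units of the state.
- bot.read_state(): the state, without advancing time (a new reading comes with each control period).
- cams.read_camera(name): name is "scene" or "top" or "wrist"; returns a dict with "color" (400x640x3 uint8, red, green, blue), "depth" (400x640 float32, m along the optical axis (not along the pixel's ray), 0 where there is no reading), "vfov" (degrees; the focal length in pixels is half the picture's height over the tangent of half this angle, whatever the lens; pixels are square), "cx", "cy" (the principal point, pixels), "R" (3x3) and "t" (3): a world point X has camera coordinates R X + t. Camera axes: x right, y down, z forward; pixel columns grow to the right and rows downward; lengths in m; the calibration is good to about 2 mm. The wrist camera is an equidistant fisheye: a pixel r from the principal point sees the ray r / f radians off the axis. A picture is of the moment at which its call begins.
- bot.hand_in(): hands the job in, once; it reports no verdict.
Trained networks look in the newest picture that a camera, given by its name, has taken for a name from the list of things; names that differ only in an ending like _2 or _b are one class to them, and where a whole thing is asked for, a point or a joint stands for the part that bears it (a point fixed in the world has none). Each returns a list of dicts, best first, with "conf" (0 to 1); they miss things now and then, are a little off and sometimes report something else, mostly with a low value. They report only what shows in the picture. A call takes as long as a camera call.
- models.find_in(name, camera): "rect" ([left, top, width, height] in pixels, round what is visible of it).
The state is a dict: "t": time; "joints": joint angles; "joint_vel": joint speeds; "joint_efforts": joint torques, N m; "position": TCP position; "eef_rot": TCP orientation; "ft_force": force on the tool from outside, world axes, zero at the start; "ft_torque": the same for the moment, N m; "opening": finger opening in m.
Only numpy, scipy, OpenCV 4.12 (cv2) and the standard library are available. Lean on these libraries where they do the work, as an engineer would, in place of code of your own. Each camera call takes 0.05 s, during which the arm holds its last target. There are 200 camera calls.

## Working session

There is one attempt and no reset: what is moved stays moved. The work goes in short steps, Python scripts to look and compute and a tool call to move; the robot and the scene stay as the last step left them, time stands still between calls to the robot, and variables do not carry over. Pictures are saved under pics/ and viewed, about 8 in all and at most 12, crops included, and the job is handed in when it is done.

Besides the shell and the picture viewer there is one more tool, called after "Call:" as name(argument=value, ...), one argument or row to a line, values as JSON. jog_arm: Moves the arm, as the interface text tells. Its arguments: {"type":"object","properties":{"series":{"type":"array"},"claw":{"type":"number"},"force":{"type":"number"}},"required":["series"]}

```bash
mkdir -p pics; cat > h.py <<'E'
import numpy as np, cv2
from bench import bot, cams, models
def world(c,u,v,d=None):
    f=200/np.tan(np.radians(c['vfov'])/2)
    if d is None: d=c['depth'][v,u]
    p=np.stack([(np.asarray(u)-c['cx'])/f*d,(np.asarray(v)-c['cy'])/f*d,d*np.ones(np.shape(u))],-1)
    return (p-c['t'])@c['R']
E
python3 - <<'E'
from h import *
for n in ['scene','top']:
    c=cams.read_camera(n); cv2.imwrite(f'pics/{n}1.png',c['color'][...,::-1]); np.savez(f'{n}1.npz',**c)
    print(n,c['vfov'],c['t'],c['R'].round(3).tolist())
    for k in ['loaded_pad','loaded_lid','empty_lid','regulator_mid']:
        print(k,[(r['rect'],round(r['conf'],2)) for r in models.find_in(k,n)][:4])
print(bot.read_state())
E
```

```text
scene 50.62314010355277 [ 0.45409469 -0.14700984  1.13869174] [[-0.782, 0.623, -0.019], [0.428, 0.514, -0.744], [-0.453, -0.59, -0.668]]
loaded_pad [([231.6, 98.9, 91.6, 103.3], 0.74)]
loaded_lid [([230.5, 102.4, 97.0, 100.5], 0.58)]
empty_lid [([323.4, 182.1, 137.4, 138.7], 0.68)]
regulator_mid []
top 43.49344762647027 [0.01015029 0.60332968 1.09855457] [[-0.047, -0.999, 0.002], [-0.972, 0.045, -0.231], [0.231, -0.013, -0.973]]
loaded_pad [([348.3, 184.5, 79.4, 69.1], 0.72)]
loaded_lid [([348.5, 184.5, 77.1, 67.5], 0.57)]
empty_lid []
regulator_mid [([370.7, 250.2, 12.6, 2.0], 0.5)]
{'t': 0.5, 'joints': array([-1.34427560e+00,  3.80611215e-01,  1.29741429e+00, -2.52378962e-05,
        1.46358944e+00, -2.15311252e-01]), 'joint_vel': array([ 0.00105501,  0.00040743, -0.00076215,  0.00116521,  0.00026786,
       -0.00098812]), 'joint_efforts': array([-6.94179726e-04, -4.37514710e+01, -2.24605304e+01,  7.13448809e-02,
        3.15553858e-02, -9.65223848e-06]), 'position': array([ 0.23515963, -0.49716903,  0.23873755]), 'eef_rot': array([ 1.08445128e-06,  8.44866461e-01, -5.34977255e-01, -1.67470231e-05]), 'ft_force': array([0.34246671, 0.61777158, 0.11934653]), 'ft_torque': array([ 0.0460051 , -0.00944603,  0.03170254]), 'opening': 0.0880375629158781}
```

View pics/scene1.png

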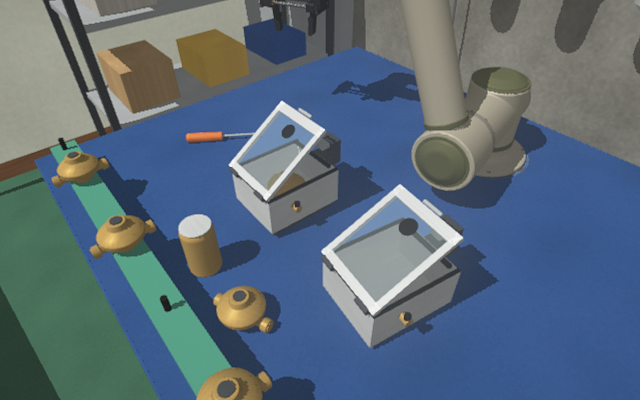

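View pics/top1.png

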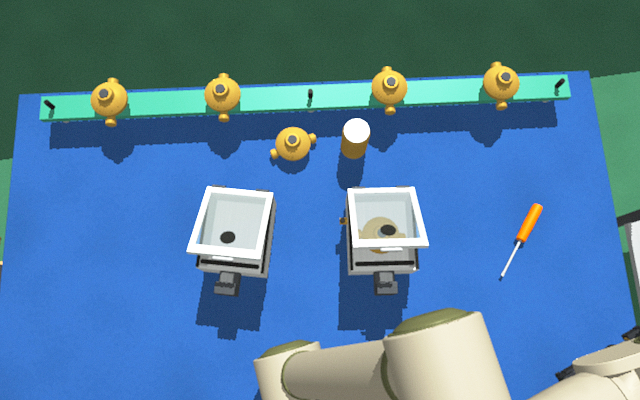

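The scene view shows brass inside the far-left chamber (288,183). The top view shows it in the right-hand chamber, with the black pad at (388,230), so both agree that this is the loaded one. Next I'll measure its lid.

```bash
python3 - <<'E'
from h import *
c=dict(np.load('top1.npz')); col=c['color'].astype(int)
V,U=np.mgrid[180:300,335:440]; V=V.ravel();U=U.ravel()
k=col[V,U]; P=world(c,U,V)
# pad
m=(k.max(1)<70)&(abs(U-388)<12)&(abs(V-230)<9); print('pad px',m.sum(),np.median(U[m]),np.median(V[m]),np.median(P[m],0).round(4), P[m].mean(0).round(4), P[m].std(0).round(4))
w=(k.min(1)>200)&(c['depth'][V,U]>0)&(V<250); W=P[w]
for i in range(3):
    m0=W.mean(0); n=np.linalg.svd(W-m0,full_matrices=False)[2][2]; n*=np.sign(n[2]); W=W[abs((W-m0)@n)<.008]
print('frame n',n.round(4),'c',m0.round(4),len(W),'resid',((W-m0)@n).std())
print('open angle',np.arccos(n[2]), 'yaw of tilt', np.arctan2(n[1],n[0]))
r=cv2.minAreaRect(np.float32(W[:,:2])); print('rect',r, cv2.boxPoints(r).round(3).tolist())
for q in [(350,190),(416,190),(424,243),(354,245),(385,275),(386,290),(362,263),(410,263)]: print(q,world(c,*q).round(4),col[q[1],q[0]])
# scene
c=dict(np.load('scene1.npz')); col=c['color'].astype(int)
V,U=np.mgrid[122:142,278:298]; V=V.ravel();U=U.ravel();k=col[V,U];P=world(c,U,V);m=k.max(1)<80
print('scene pad',m.sum(),np.median(U[m]),np.median(V[m]),np.median(P[m],0).round(4),P[m].mean(0).round(4))
V,U=np.mgrid[95:205,225:330]; V=V.ravel();U=U.ravel();k=col[V,U];P=world(c,U,V)
W2=P[(k.min(1)>200)&(abs((P-m0)@n)<.015)]
d=(W2-m0)@n; m2=W2.mean(0); n2=np.linalg.svd(W2-m2,full_matrices=False)[2][2]; n2*=np.sign(n2[2])
print('scene frame',len(W2),'offset',d.mean(),d.std(),'n',n2.round(4))
print(world(c,288,183))
E
```

```text
pad px 109 388.0 230.0 [ 0.5121 -0.1542  0.198 ] [ 0.5124 -0.1541  0.1977] [0.0058 0.0074 0.0044]
frame n [ 0.5726 -0.0164  0.8197] c [ 0.5398 -0.1458  0.1784] 2287 resid 0.0012925475363366472
open angle 0.6099782594059537 yaw of tilt -0.028545988680585246
rect ((0.5463167428970337, -0.15511634945869446), (0.15087386965751648, 0.15666687488555908), 88.7721176147461) [[0.4659999907016754, -0.2290000021457672], [0.6230000257492065, -0.23199999332427979], [0.6259999871253967, -0.08100000023841858], [0.4699999988079071, -0.07800000160932541]]
(350, 190) [ 0.6192 -0.088   0.1249] [255 255 255]
(416, 190) [ 0.6439 -0.2617  0.0027] [ 53 119 218]
(424, 243) [ 0.4787 -0.2216  0.2171] [255 255 255]
(354, 245) [ 0.4799 -0.0811  0.2257] [255 255 255]
(385, 275) [ 0.4265 -0.1509  0.1303] [141 145 145]
(386, 290) [ 0.3945 -0.1497  0.1365] [109 115 120]
(362, 263) [ 0.4554 -0.1043  0.1214] [28 30 29]
(410, 263) [ 0.4508 -0.2086  0.1196] [28 28 26]
scene pad 111 288.0 131.0 [ 0.513  -0.157   0.1936] [ 0.5125 -0.1569  0.1937]
scene frame 1345 offset -0.0033901635355645813 0.0010927904038941845 n [ 0.5727 -0.0132  0.8196]
[ 0.53282679 -0.13900031  0.07772295]
```

Call:
jog_arm(
  series=[
    [[0,0,-0.45],[0,0,0.0735]],
    [[0,0,-0.45],[0,0,0.0735]],
    [[0,0,-0.45],[0,0,0.0735]],
    [[-1,-0.8,0],[0,0,0]],
    [[-1,-0.8,0],[0,0,0]],
    [[-1,-0.8,0],[0,0,0]],
    [[-1,-0.8,0],[0,0,0]],
    [[-1,-0.8,0],[0,0,0]],
    [[-1,-0.8,0],[0,0,0]],
    [[-1,-0.8,0],[0,0,0]],
    [[-1,-0.8,0],[0,0,0]],
    [[-1,-0.8,0],[0,0,0]],
    [[0,0,0],[0,0,0]],
  ],
  claw=-1,
  force=20,
)

```text
t: 1.8
position: [0.4244, -0.267, 0.2738]
eef_rot: [0.0, -0.701, 0.714, -0.0]
ft_force: [-0.0, -0.3, 0.5]
opening: 0.0006
```

Call:
jog_arm(
  series=[
    [[-1,-0.8,0],[0,0,0]],
    [[-1,-0.8,0],[0,0,0]],
    [[-1,-0.8,0],[0,0,0]],
    [[-1,-0.8,0],[0,0,0]],
    [[-0.4,-0.3,0],[0,0,0]],
    [[0,0,0],[0,0,0]],
  ],
)

```text
t: 2.4
position: [0.5158, -0.158, 0.2736]
eef_rot: [-0.001, -0.7, 0.714, -0.001]
ft_force: [-0.7, 0.1, -0.9]
opening: 0.0007
```

```bash
python3 - <<'E'
from h import *
c=cams.read_camera('wrist'); s=cams.read_camera('scene')
cv2.imwrite('pics/w2.png',np.hstack([c['color'][...,::-1],s['color'][50:450,150:470][...,::-1] if 0 else cv2.resize(s['color'][60:260,200:280+80,::-1],(320,400))])[:, 160:])
print(bot.read_state()['position'])
E
```

```text
[ 0.51506062 -0.1590605   0.27367012]
```

View pics/w2.png

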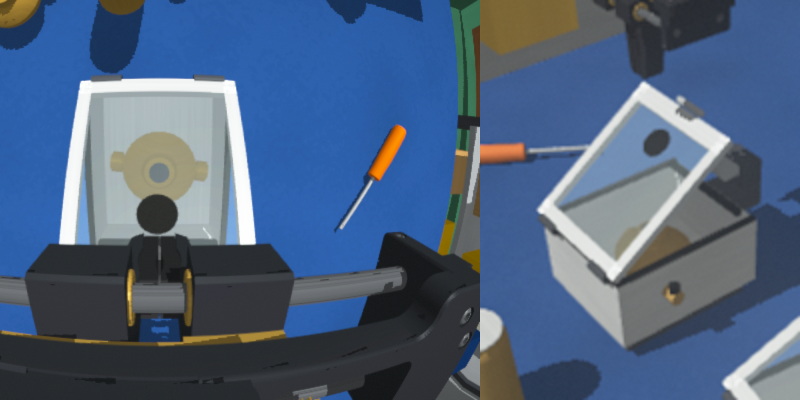

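Wrist view: the regulator is inside this chamber at (157,170). The pad, at (157,213), lines up with the closed fingertips at (160,240). I'll descend to just above the pad, then follow the lid's arc.

Call:
jog_arm(
  series=[
    [[-0.1,0,0.9],[0,0,0]],
    [[0,0,0.9],[0,0,0]],
    [[0,0,0.7],[0,0,0]],
    [[0,0,0.3],[0,0,0]],
    [[0,0,0.1],[0,0,0]],
  ],
)

```text
t: 3.0
position: [0.5122, -0.1633, 0.2004]
eef_rot: [-0.001, -0.696, 0.718, -0.003]
ft_force: [-0.5, 0.5, 1.1]
opening: 0.0007
```

Call:
jog_arm(
  series=[
    [[-0.25,0.15,0.3],[0,0,0]],
    [[-0.1,0.25,0.45],[0,0,0]],
    [[0,0.22,0.45],[0,0,0]],
    [[0,0.2,0.45],[0,0,0]],
  ],
)

```text
t: 3.4
position: [0.4927, -0.1559, 0.1613]
eef_rot: [0.0, -0.696, 0.718, -0.008]
ft_force: [2.3, -1.4, 1.4]
opening: 0.0006
```

Call:
jog_arm(
  series=[
    [[0,0.14,0.45],[0,0,0]],
    [[0,0.1,0.45],[0,0,0]],
    [[0,0.05,0.1],[0,0,0]],
  ],
)

```text
t: 3.7
position: [0.4852, -0.1556, 0.1369]
eef_rot: [0.001, -0.696, 0.718, -0.01]
ft_force: [2.7, 0.5, 3.7]
opening: 0.0003
```

```bash
python3 - <<'E'
from h import *
s=cams.read_camera('scene')
cv2.imwrite('pics/s3.png',cv2.resize(s['color'][40:260,190:390,::-1],(600,600*220//200))[:600])
print(bot.read_state())
E
```

```text
{'t': 3.75, 'joints': array([-0.54145264,  0.40633039,  1.58208575, -0.00347906,  1.13385895,
        1.06266022]), 'joint_vel': array([ 0.00125561, -0.00511961, -0.02112813, -0.00518296,  0.03208103,
        0.00167203]), 'joint_efforts': array([-2.06685187e-01, -4.08790076e+01, -1.86193174e+01, -3.41486523e-02,
       -1.37921227e-01, -7.27605566e-04]), 'position': array([ 0.48519588, -0.15560711,  0.1370144 ]), 'eef_rot': array([ 0.00095899, -0.6957147 ,  0.71825153, -0.00974041]), 'ft_force': array([-0.29276287,  0.91181631,  0.24780241]), 'ft_torque': array([ 0.01346595, -0.0706961 ,  0.01050852]), 'opening': 0.00014968967634778062}
```

View pics/s3.png

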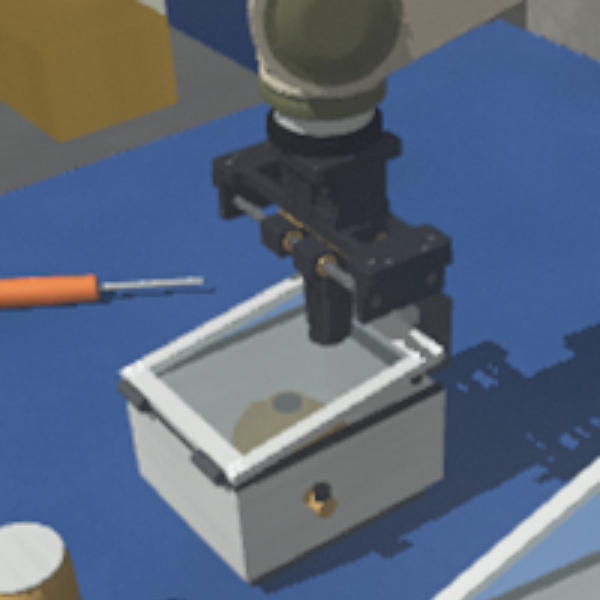

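The lid is nearly closed under the fingertips at (325,340), and the bolt is clear of the gripper. Next is the final press.

Call:
jog_arm(
  series=[
    [[0,0.03,0.3],[0,0,0]],
    [[0,0.02,0.3],[0,0,0]],
    [[0,0,0.2],[0,0,0]],
  ],
)

```text
t: 4.05
position: [0.4838, -0.1559, 0.1187]
eef_rot: [0.001, -0.696, 0.718, -0.011]
ft_force: [-4.4, 1.7, 11.2]
opening: 0.0003
```

Call:
jog_arm(
  series=[
    [[0,0,0.15],[0,0,0]],
    [[0,0,0.1],[0,0,0]],
  ],
)

```text
t: 4.25
position: [0.4836, -0.1559, 0.1148]
eef_rot: [0.001, -0.696, 0.718, -0.012]
ft_force: [-12.0, 5.1, 38.1]
opening: 0.0006
```

At z = 0.115 the force rose sharply, so the lid is at the hard stop. I'll back off and look.

Call:
jog_arm(
  series=[
    [[0,0,0],[0,0,0]],
    [[0,0,-0.3],[0,0,0]],
    [[0,0,-0.6],[0,0,0]],
    [[0,0,-1],[0,0,0]],
    [[0,0,-1],[0,0,0]],
    [[0,0,-1],[0,0,0]],
    [[0,0,-1],[0,0,0]],
    [[0,0,-0.5],[0,0,0]],
    [[0,0,0],[0,0,0]],
  ],
)

```text
t: 5.15
position: [0.4806, -0.1532, 0.2558]
eef_rot: [0.0, -0.696, 0.718, -0.013]
ft_force: [-1.2, 0.1, -0.5]
opening: 0.0
```

```bash
python3 - <<'E'
from h import *
s=cams.read_camera('scene')
cv2.imwrite('pics/s4.png',cv2.resize(s['color'][40:260,190:390,::-1],(600,600*220//200))[:600])
V,U=np.mgrid[90:240,225:345];V=V.ravel();U=U.ravel();P=world(s,U,V);k=s['color'][V,U].astype(int)
W=P[(k.min(1)>200)&(P[:,2]>.1)&(P[:,2]<.16)]
for i in range(3):
    m=W.mean(0);n=np.linalg.svd(W-m,full_matrices=False)[2][2];n*=np.sign(n[2]);W=W[abs((W-m)@n)<.005]
print(len(W),n,m,'z range',np.percentile(W[:,2],[2,50,98]),'x',np.percentile(W[:,0],[2,98]))
print(bot.read_state()['position'],bot.read_state()['ft_force'])
E
```

```text
869 [ 0.00318127 -0.00171758  0.99999346] [ 0.5312803  -0.15059171  0.1176602 ] z range [0.11558659 0.11761044 0.11954672] x [0.44079463 0.61688936]
[ 0.48031017 -0.15306705  0.25485025] [-0.18443459  0.23823511  0.61264379]
```

View pics/s4.png

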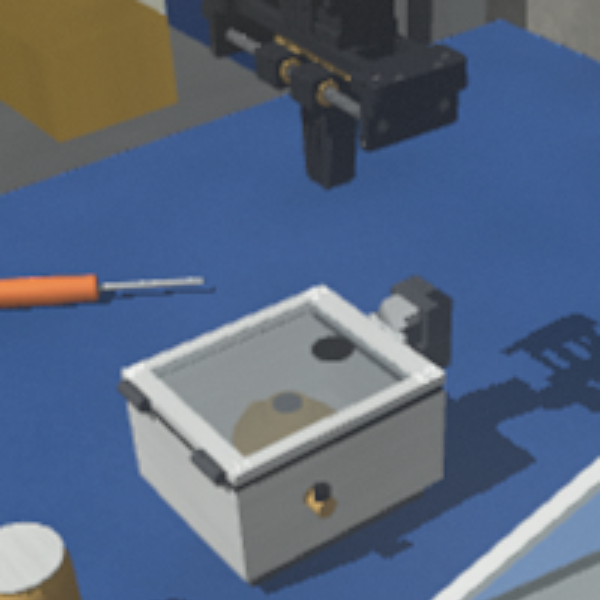

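The lid is shut and level (normal 0.003 rad from vertical) and the bolt sits over its edge at (400,310). The gripper is about 0.13 m clear of it. Time to hand in.

```bash
python3 - <<'E'
from h import *
for n in ['scene']:
    c=cams.read_camera(n); a=dict(np.load('scene1.npz'))
    d=np.abs(c['color'][180:330,330:465].astype(int)-a['color'][180:330,330:465]).max(2); print('empty chamber changed px',(d>60).sum(),d.size)
print(bot.hand_in())
E
```

```text
empty chamber changed px 426 20250
the job is handed in; nothing more can be done
None
```

The loaded chamber's lid is latched shut and the job is handed in. It was the right-hand chamber in the top view, and the wrist camera also showed the regulator inside it.

- **How it was done:** I pushed on the lid's pad with closed fingers, following the lid's arc down to the hard stop. The wrist force peaked at about 38 N in the readings at the end of each move. I then backed straight off, with about 5.3 s used on the clock.
- **Loaded lid:** with nothing touching it, the lid measured level (within about 0.004 rad) and the picture shows the bolt over its edge. The gripper was 0.13 m above the lid and the force reading was near zero.
- **Empty chamber:** I never touched it. About 2% of the pixels around it differ from the first picture. I put that down to the arm and its shadow having moved, but I did not look at a closing picture of that chamber or measure its lid angle again.

No checks failed or disagreed. The top and scene cameras put the pad within about 4 mm of each other.

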